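Free and extend the camera post

TASK

Get the little telescoping camera post on the worktop ready for filming a recipe. First swing the sprung ball-ended lever on its base right over, away from its rest side, to its stop and let it spring back to rest: that frees the transport lock. Then take the square collar at the top of the post so that your grip squeezes its side button fully in, pull it straight up past the first stop to the second one at the end of its travel, and finish still holding it there with the button squeezed in; leave the other things on the worktop where they are.

Things in the scene. Friction and masses are not known exactly. Their poses are not given: they have to be found in the camera images.
- post_base: Camera post's base, fixed to the worktop: grey foot plate 130 x 190 x 14 mm (x, y, z) with a grey housing 64 x 150 mm on it, top at z = 44 mm. Origin: centre of the underside; -x is its front, z up; turned up to 0.45 rad from facing the robot. The upright post stands at x = 0, y = +36 mm (fixed aluminium tube, 27 mm diameter, top at z = 90 mm); the lever at y = -52 mm.
- lever_ball (a point): Centre of the black ball, 22 mm diameter, at the lever's upper end, 74 mm from the pivot (post_base x = 0, z = 50 mm) on a 9 mm thick steel rod; about 119 mm above the worktop at rest. It swings in post_base's x-z plane.
- lever (a joint): Lever angle, rad: 0 at rest, leaning 0.35 rad to the front (-x of post_base); 0.70 at its stop, leaning 0.35 rad to the back (+x). The ball travels about 51 mm. A spring returns it: about 1.5 N at the ball at rest, 3.5 N at the stop. Near the stop it pushes the transport lock off for good.
- lock_tab (a joint): Transport lock, m: 0 locked (flat steel tab within its slot in the housing front, below the lever); about 0.010 after the lever was swung to its stop: the tab then sticks out to the front and stays out, and the post is free. Below about 0.007 the post cannot rise whatever is pressed.
- collar_grip (a point): Centre of the black square collar (30 x 30 mm, 40 mm high, sides parallel to post_base's x and y) atop the sliding inner tube, level with the button's middle; 112 mm above the worktop when down. Above it a cap 27 x 27 x 7 mm and a screw stud, top 34 mm above this point. Below the collar is the 27 mm fixed tube.
- button_face (a point): Middle of the outer face of the grey button, 16 mm wide, 20 mm high, on the collar's front (-x of post_base); stands out 7 mm when not pressed, rises with the collar. One finger on it and the other on the collar's rear face (closing along post_base x) squeezes it in. Collar plus button measure 37 mm along x, 31 mm with the button in.
- button (a joint): Button travel, m: 0 out, 0.006 fully in; spring 3 N at first, 6 N fully in. Beyond about 0.0036 the lock pin is out of its pocket and the collar can slide; let out, the pin springs into the pocket at 0, 0.035 or 0.070 m of the post's travel and locks it.
- mast (a joint): Height the collar has been pulled up, m: 0 down, 0.035 first stop (a lock pocket, not felt while the button is in), 0.070 second stop, 0.0715 the rigid end of travel. Weight, spring and friction together pull the collar down with about 5 to 7 N.
- pepper_grinder: Small black pepper grinder, 35 mm diameter, 106 mm high, beside the lever. Bystander; origin at its underside.
- garlic: Garlic bulb, about 60 x 57 x 58 mm, beside the post. Bystander; origin at its underside.
- lemon: Lemon, 71 x 53 x 51 mm. Bystander; origin at its underside.
- plate_left: White plate with crumbs, 170 mm across, 17 mm high. Bystander; origin at its underside.
- honey_jar: Clear jar with a light contents and a grey lid, 60 mm diameter, 90 mm high. Bystander; origin at its underside.

How it is judged:
By the outcome, as a careful person would: the job done as asked, in the order asked, and still so for the second after the job is handed in, while the arm keeps its last pose, push and grip.
It also fails if it takes over 53 s, if anything falls off the work surface, if the arm or the gripper's body presses on something with over 40 N, if the wrist force passes 120 N, or if a joint passes its speed limit or range.

ROBOT

A 6-joint arm with a two-finger parallel gripper is mounted at the origin on a cart in front of the work surface, level with it; the furniture and walls round the work are solid. World frame = base frame: x ahead of the robot, y to its left, z up, the work surface at z = 0. Lengths are in m, angles in rad, forces in N, time in s.
With the tool pointing down it reaches from about 0.425 to 0.95 m from the base axis. Payload 3.5 kg.
Tool frame: the origin (TCP) lies on the centre line of the jaws, within the pads' length; the fingertips stand 8 mm ahead of it and the grasp point (between the pads) lies 11 mm behind it; z points along the fingers, y is the line along which they close (so a half turn about z gives the same grasp; the last joint's range is limited). The gripper opens to 85 mm and grips with 20 to 120 N. Pads are 22 mm wide; open, the fingers measure 114 mm over their backs; the gripper's body (76 mm by 85 mm) begins 54 mm behind the grasp point. The pads swing forward as they close: fully open they stand 13 mm farther back than shut.
Start: joints at [-1.494, 0.286, 1.577, -0, 1.279, -0.15], TCP at [0.152, -0.658, 0.239] pointing down, gripper open.
Joint ranges: [-2.77, 2.77], [-0.9, 2.22], [0.21, 2.48], [-1.53, 4.67], [0.24, 2.81], [-2.84, 2.84]. Speed limits (rad/s): [2.79, 2.79, 3.14, 3.14, 3.14, 3.14].

INTERFACE

Orientations are given as a unit quaternion [x, y, z, w].
In Python, from plant import ctrl gives the robot as it stands. The module is installed in compiled form; this text tells all that it offers.
- The arm moves only by the tool send_rows, never from a script. Its argument "steps" is a list of rows, each a list of 5 numbers: the shift along the tool's x, y, z in m, then the turn about the tool's z in degrees, then the opening, from -1 (shut) to 1 (fully open). A call has 1 to 12 rows; each row is the pose to reach, as a shift and turn from the pose commanded when the call began, along the tool's axes at that moment; what a row does not reach only later rows make up. A row lasts 1/10 s, in which the tool goes at most 50 mm and 8.59 degrees, less where a joint would pass 70% of its speed; a pose out of reach is approached as far as the arm can. A call with a gripper value outside its range is refused whole. The fingers move at their own pace and stop on an object; "squeeze" is the grip in N (left out, the last holds). Time passes only in rows, so rows that repeat a pose let the fingers close. It gives the time, the measured TCP pose, the force, the opening and the grip force at its end, in the units of the state.
- ctrl.get_state(): the state, without advancing time (a new reading comes with each control period).
- ctrl.read_camera(name): name is "scene" or "top"; returns the picture (420x560x3 uint8, red, green, blue); there is no depth.
- ctrl.calibration(name): a dict with "intrinsics" (3x3 intrinsics, pixels), "k1" (the pictures are not rectified: a ray, as slopes to the right and down, at radius r is drawn at 1 + k1 r^2 times it, then the intrinsics apply), "extrinsics" (4x4, takes a point from world to camera coordinates). Camera axes: x right, y up, looking along -z (the intrinsics and any distortion apply to the point x, -y, -z); pixel columns grow to the right and rows downward; lengths in m; the calibration is good to about 2 mm. A picture is of the moment at which its call begins. calibration takes no time and is no camera call.
- ctrl.sign_off(): hands the job in; it is judged then, once.
The state is a dict: "time": time; "qpos": joint angles; "dq": joint speeds; "joint_efforts": joint torques, N m; "eef_pos": TCP position; "tcp_rot": TCP orientation; "contact_force": force on the tool from outside, world axes, zero at the start; "wrist_torque": the same for the moment, N m; "opening": opening from 0.0 (shut) to 1.0 (fully open); "finger_force": force on a finger pad.
Only numpy, scipy, OpenCV 4.12 (cv2) and the standard library are available. Lean on these libraries where they do the work, as an engineer would, in place of code of your own. Each camera call takes 0.05 s, during which the arm holds its last target. There are 200 camera calls.

## Working session

There is one attempt and no reset: what is moved stays moved. The work goes in short steps, Python scripts to look and compute and a tool call to move; the robot and the scene stay as the last step left them, time stands still between calls to the robot, and variables do not carry over. Pictures are saved under pics/ and viewed, at most 10 in all, crops included, and the job is handed in when it is done.

Besides the shell and the picture viewer there is one more tool, called after ">>>" in YAML: its name, and indented under it one key for each argument. send_rows: Moves the arm, as the interface text tells. Its arguments: {"type":"object","properties":{"steps":{"type":"array","items":{"type":"array","items":{"type":"number"}}},"squeeze":{"type":"number"}},"required":["steps"]}

```bash
mkdir -p pics; cat > h.py <<'E'
import numpy as np, cv2
from plant import ctrl
def snap(n,f,crop=None,s=1):
    im=ctrl.read_camera(n)[:,:,::-1].copy()
    cv2.imwrite(f'pics/{f}_raw.png',im)
    if crop: x0,y0,x1,y1=crop; im=im[y0:y1,x0:x1]
    cv2.imwrite(f'pics/{f}.png',cv2.resize(im,None,fx=s,fy=s,interpolation=cv2.INTER_CUBIC))
def proj(n,P):
    c=ctrl.calibration(n);K=np.array(c['intrinsics']);E=np.array(c['extrinsics'])
    p=(E[:3,:3]@np.atleast_2d(P).T).T+E[:3,3]
    a=np.c_[p[:,0]/-p[:,2],-p[:,1]/-p[:,2]]
    a*=1+c['k1']*(a**2).sum(1,keepdims=True)
    return a@K[:2,:2].T+K[:2,2]
def ray(n,uv):
    c=ctrl.calibration(n);K=np.array(c['intrinsics']);E=np.array(c['extrinsics'])
    d=np.linalg.solve(K[:2,:2],np.array(uv,float)-K[:2,2]);a=d.copy()
    for _ in range(20): a=d/(1+c['k1']*(a@a))
    v=E[:3,:3].T@np.array([a[0],-a[1],-1]); return -E[:3,:3].T@E[:3,3], v/np.linalg.norm(v)
def atz(n,uv,z):
    o,v=ray(n,uv); return o+v*(z-o[2])/v[2]
E
python3 - <<'E'
from h import *
snap('scene','s0',None,1.4);snap('top','t0',None,1.4)
for n in('scene','top'): print(n,np.round(ray(n,(280,210)),3))
s=ctrl.get_state();print(s['tcp_rot'],s['eef_pos'],s['time'])
E
```

```text
scene [[-0.339 -1.568  1.149]
 [ 0.431  0.735 -0.523]]
top [[ 0.312 -0.074  1.432]
 [ 0.13  -0.009 -0.991]]
[ 9.93578693e-01  1.13138036e-01  5.16909351e-05 -1.07864272e-03] [ 0.15174901 -0.65713372  0.23807195] 0.1
```

View pics/s0.png

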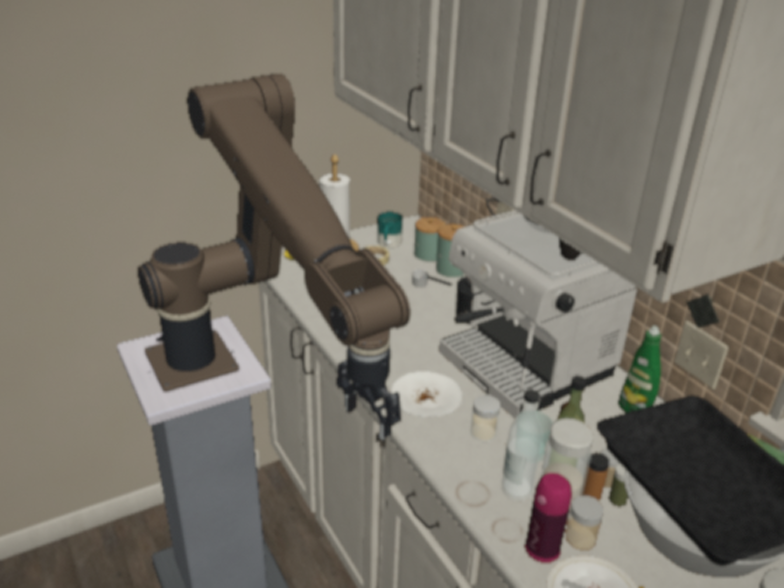

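View pics/t0.png

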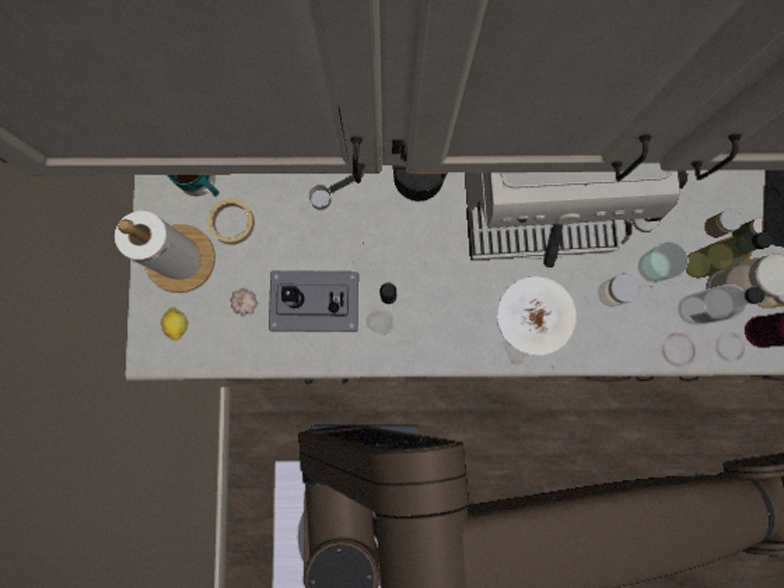

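The top view shows the base at about (314,301) in the enlarged picture: the post is left at (291,296) and the lever right at (336,300). In the scene view the arm hides it.

```bash
python3 - <<'E'
from h import *
im=cv2.imread('pics/t0_raw.png')[180:250,155:295]
cv2.imwrite('pics/tc.png',cv2.resize(im,None,fx=5.7,fy=5.7,interpolation=cv2.INTER_CUBIC))
E
```

```text
(no output)
```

View pics/tc.png

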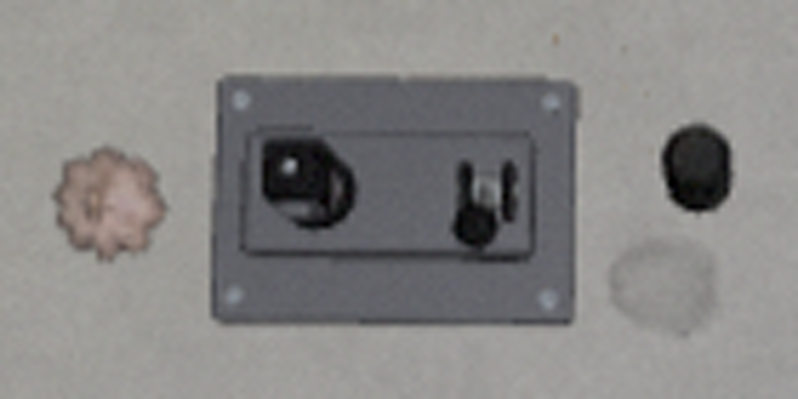

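The crop shows plate corners at about (219,77), (578,82), (574,322), (212,322), the ball at (474,227), the stud tip at (289,163), the grinder right of the lever, and the button side hidden.

```bash
python3 - <<'E'
from h import *
from scipy.optimize import least_squares
px=np.array([(219,77),(578,82),(574,322),(212,322),(474,227),(289,163)],float)
px=(px+.5)/5.7-.5+[155,180]
# plate: image up=+x, left=+y ; local front -x faces robot
L=np.array([(.065,.095,.014),(.065,-.095,.014),(-.065,-.095,.014),(-.065,.095,.014),(-.0254,-.052,.1195),(0,.036,.146)])
def W(q,L):
    c,s=np.cos(q[2]),np.sin(q[2]);return np.c_[q[0]+c*L[:,0]-s*L[:,1],q[1]+s*L[:,0]+c*L[:,1],L[:,2]]
r=least_squares(lambda q:(proj('top',W(q,L))-px).ravel(),[.5,0,0],loss='soft_l1')
q=r.x;print(np.round(q,4));print(np.round(proj('top',W(q,L))-px,1))
print('ball,collar',np.round(W(q,np.array([L[4],(0,.036,.112)])),4))
o=(np.array([(698,145),(108,205)])+.5)/5.7-.5+[155,180]
print('grinder',atz('top',o[0],.106),'garlic',atz('top',o[1],.04))
ring=(np.array([(665,285)])+.5)/5.7-.5+[155,180];print(atz('top',ring[0],0))
s=ctrl.get_state();print(s['qpos'])
E
```

```text
[ 0.4856  0.0809 -0.0176]
[[-0.1 -0.2]
 [-0.1 -0.5]
 [-0.1  0.5]
 [-0.4 -0.1]
 [ 0.5 -0.2]
 [ 0.1  0.4]]
ball,collar [[0.4592 0.0294 0.1195]
 [0.4862 0.1169 0.112 ]]
grinder [ 0.50012515 -0.07845943  0.106     ] garlic [0.48079008 0.22578747 0.04      ]
[ 0.44049138 -0.06067725  0.        ]
[-1.49402998e+00  2.87116361e-01  1.57800724e+00  2.54194699e-05
  1.27862868e+00 -1.50002738e-01]
```

>>> send_rows:
  steps:
    - [0.04,-0.03,0,-8,-0.15]
    - [0.08,-0.06,0,-16,-0.15]
    - [0.12,-0.09,0,-24,-0.15]
    - [0.16,-0.12,0,-32,-0.15]
    - [0.2,-0.15,0,-40,-0.15]
    - [0.24,-0.18,0,-48,-0.15]
    - [0.28,-0.21,0,-56,-0.15]
    - [0.31,-0.243,0,-64,-0.15]
    - [0.31,-0.243,0,-72,-0.15]
    - [0.31,-0.243,0,-76,-0.15]
    - [0.31,-0.243,0,-76,-0.15]

```text
time: 1.2
eef_pos: [0.3993, -0.3504, 0.2389]
tcp_rot: [0.713, 0.701, 0.0, -0.0]
contact_force: [0.1, -0.4, -0.1]
opening: 0.427
finger_force: 0.0
```

```bash
cat >> h.py <<'E'
from scipy.spatial.transform import Rotation as R
def go(t):
    s=ctrl.get_state();M=R.from_quat(s['tcp_rot']).as_matrix()
    print('t',s['time'],'pos',np.round(s['eef_pos'],4),'F',np.round(s['contact_force'],1),'op',s['opening'],'ff',s['finger_force'])
    print('shift',np.round(M.T@(np.array(t)-s['eef_pos']),4),'tooly deg',np.degrees(np.arctan2(M[1,1],M[0,1])),'tilt',np.round(M[:,2],3),np.round(s['qpos'],2))
E
python3 -c "
from h import *
go([.459,.029,.239])"
```

```text
t 1.2 pos [ 0.3993 -0.3504  0.2389] F [ 0.1 -0.4 -0.1] op 0.4272726053963946 ff 0.0
shift [3.804e-01 5.330e-02 1.000e-04] tooly deg -0.9505776331770831 tilt [-0.001  0.001 -1.   ] [-0.91 -0.03  1.93 -0.    1.25 -0.89]
```

>>> send_rows:
  steps:
    - [0.048,0.01,0,0,-0.15]
    - [0.096,0.02,0,0,-0.15]
    - [0.144,0.03,0,0,-0.15]
    - [0.192,0.04,0,0,-0.15]
    - [0.24,0.048,0,0,-0.15]
    - [0.288,0.053,0,0,-0.15]
    - [0.336,0.053,0,0,-0.15]
    - [0.38,0.053,0,0,-0.15]
    - [0.38,0.053,0.03,0,-0.15]
    - [0.38,0.053,0.06,0,-0.15]
    - [0.38,0.053,0.06,0,-0.15]

```text
time: 2.3
eef_pos: [0.4556, 0.0285, 0.1748]
tcp_rot: [0.714, 0.7, -0.003, -0.004]
contact_force: [-1.1, -0.7, -0.2]
opening: 0.424
finger_force: 0.0
```

```bash
python3 -c "
from h import *
go([.459,.029,.108])
for n,w in(('scene',(-1,)),):
  u=proj(n,[[.459,.029,.12],[.486,.117,.112],[.4856,.0809,.0]]);print(u)
u=u[0].astype(int)
snap('scene','s1',(u[0]-70,u[1]-60,u[0]+70,u[1]+45),5.7)
"
```

```text
t 2.3 pos [0.4556 0.0285 0.1748] F [-1.1 -0.7 -0.2] op 0.42388251273390776 ff 0.0
shift [0.0005 0.004  0.0667] tooly deg -1.0648656232443614 tilt [-0.01   0.002 -1.   ] [-0.16 -0.14  2.15 -0.    1.14 -0.14]
[[248.9333897  194.85360683]
 [245.07362934 185.13447106]
 [249.11910792 213.52250782]]
```

View pics/s1.png

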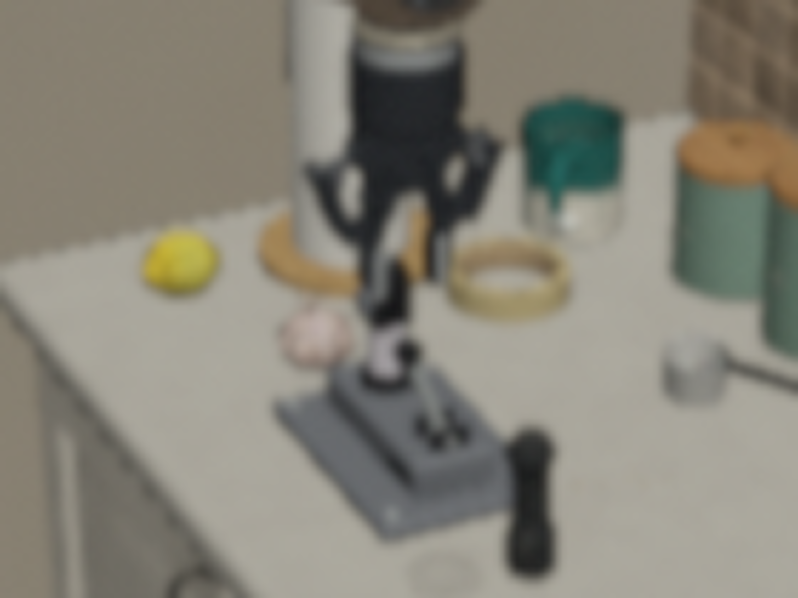

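The scene crop shows the ball at about (407,350), within a pixel or so of the prediction (about 404,347). The open fingers are straddling it above, so the estimate holds. Descending.

>>> send_rows:
  steps:
    - [0,0.003,0.02,0,-0.15]
    - [0,0.003,0.04,0,-0.15]
    - [0,0.003,0.06,0,-0.15]
    - [0,0.003,0.067,0,-0.15]
    - [0,0.003,0.067,0,-0.15]
    - [0,0.003,0.067,0,-0.15]

```text
time: 2.95
eef_pos: [0.463, 0.0273, 0.1139]
tcp_rot: [0.714, 0.701, 0.001, 0.001]
contact_force: [0.5, -0.3, 0.4]
opening: 0.423
finger_force: 0.0
```

```bash
python3 -c "
from h import *
go([.51,.029,.108])"
```

```text
t 2.95 pos [0.463  0.0273 0.1139] F [ 0.5 -0.3  0.4] op 0.4229343609824294 ff 0.0
shift [0.0026 0.0469 0.006 ] tooly deg -1.0510216825251009 tilt [ 0.002 -0.    -1.   ] [-0.16 -0.04  2.18  0.    1.   -0.14]
```

>>> send_rows:
  steps:
    - [0,0.01,0,0,-0.15]
    - [0,0.02,0,0,-0.15]
    - [0,0.03,0,0,-0.15]
    - [0,0.04,0,0,-0.15]
    - [0,0.048,0,0,-0.15]
    - [0,0.052,0,0,-0.15]
    - [0,0.052,0,0,-0.15]
    - [0,0.052,0,0,-0.15]

```text
time: 3.75
eef_pos: [0.5135, 0.0269, 0.1118]
tcp_rot: [0.713, 0.701, -0.0, -0.0]
contact_force: [-3.2, 0.3, -0.5]
opening: 0.426
finger_force: 1.8
```

>>> send_rows:
  steps:
    - [0,0.004,0,0,-0.15]
    - [0,0.007,0,0,-0.15]
    - [0,0.007,0,0,-0.15]
    - [0,0.007,0,0,-0.15]

```text
time: 4.15
eef_pos: [0.517, 0.0269, 0.1109]
tcp_rot: [0.713, 0.701, -0.004, -0.004]
contact_force: [-11.7, -0.8, 3.6]
opening: 0.426
finger_force: 6.1
```

>>> send_rows:
  steps:
    - [0,-0.01,0,0,-0.15]
    - [0,-0.02,0,0,-0.15]
    - [0,-0.03,0,0,-0.15]
    - [0,-0.04,0,0,-0.15]
    - [0,-0.05,0,0,-0.15]
    - [0,-0.06,0,0,-0.15]
    - [0,-0.06,0,0,-0.15]
    - [0,-0.06,-0.02,0,-0.15]
    - [0,-0.06,-0.06,0,-0.15]
    - [0,-0.06,-0.1,0,-0.15]
    - [0,-0.06,-0.12,0,0.4]
    - [0,-0.06,-0.12,0,0.4]

```text
time: 5.35
eef_pos: [0.464, 0.0273, 0.2374]
tcp_rot: [0.713, 0.701, 0.003, 0.004]
contact_force: [0.4, 0.1, -0.7]
opening: 0.698
finger_force: 0.0
```

```bash
python3 -c "
from h import *
go([.482,.117,.23])
snap('scene','s2',(195,150,305,230),7)
im=ctrl.read_camera('top')[:,:,::-1]
cv2.imwrite('pics/t2.png',cv2.resize(im[180:250,175:285],None,fx=7,fy=7,interpolation=cv2.INTER_CUBIC))
"
```

```text
t 5.35 pos [0.464  0.0273 0.2374] F [ 0.4  0.1 -0.7] op 0.6978182333508589 ff 0.0
shift [0.09   0.0164 0.0075] tooly deg -1.0085959936786002 tilt [ 0.011 -0.002 -1.   ] [-0.16 -0.2   2.08  0.    1.25 -0.14]
```

View pics/s2.png

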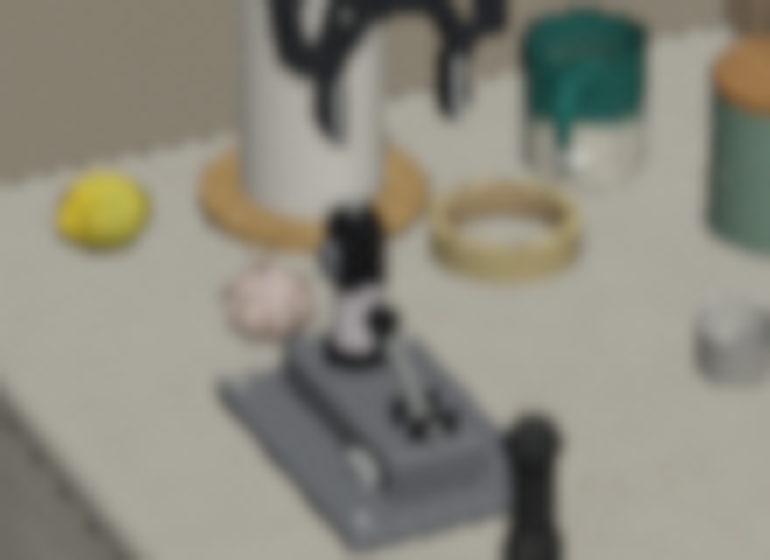

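Scene crop: the lever is back at rest with the ball at (381,320), and a bright tab now stands out of the housing front at (363,465), so the lock is freed. Next, the collar.

>>> send_rows:
  steps:
    - [0.04,0.01,0,0,0.6]
    - [0.08,0.02,0,0,0.6]
    - [0.09,0.023,0,0,0.6]
    - [0.09,0.023,0,0,0.6]
    - [0.09,0.023,0,0,0.6]
    - [0.09,0.023,0,0,0.6]

```text
time: 6.05
eef_pos: [0.4851, 0.1163, 0.2316]
tcp_rot: [0.714, 0.7, -0.001, -0.0]
contact_force: [-0.3, -0.2, -0.1]
opening: 0.798
finger_force: 0.0
```

```bash
python3 -c "
from h import *
go([.4855,.117,.101])"
```

```text
t 6.05 pos [0.4851 0.1163 0.2316] F [-0.3 -0.2 -0.1] op 0.7980179715624331 ff 0.0
shift [0.0007 0.0006 0.1306] tooly deg -1.0730858744708796 tilt [-0.001 -0.    -1.   ] [ 0.03 -0.1   2.01 -0.    1.24  0.05]
```

>>> send_rows:
  steps:
    - [0,0,0.03,0,0.6]
    - [0,0,0.06,0,0.6]
    - [0,0,0.09,0,0.6]
    - [0,0,0.11,0,0.6]
    - [0,0,0.125,0,0.6]
    - [0,0,0.13,0,0.6]
    - [0,0,0.13,0,0.6]
    - [0,0,0.13,0,0.6]
    - [0,0,0.13,0,0.6]

```text
time: 6.95
eef_pos: [0.4864, 0.1172, 0.1036]
tcp_rot: [0.713, 0.701, 0.001, 0.001]
contact_force: [-0.3, 0.6, -0.1]
opening: 0.803
finger_force: 0.0
```

```bash
python3 -c "
from h import *
go([.4855,.117,.101])"
```

```text
t 6.95 pos [0.4864 0.1172 0.1036] F [-0.3  0.6 -0.1] op 0.8029105807780986 ff 0.0
shift [-0.0002 -0.0009  0.0026] tooly deg -1.02400813298667 tilt [ 0.002  0.    -1.   ] [0.03 0.06 2.1  0.   0.97 0.05]
```

Close in place.

>>> send_rows:
  steps:
    - [0,-0.001,0.001,0,-1]
    - [0,-0.001,0.001,0,-1]
    - [0,-0.001,0.001,0,-1]
    - [0,-0.001,0.001,0,-1]
    - [0,-0.001,0.001,0,-1]
    - [0,-0.001,0.001,0,-1]
    - [0,-0.001,0.001,0,-1]
    - [0,-0.001,0.001,0,-1]
    - [0,-0.001,0.001,0,-1]
    - [0,-0.001,0.001,0,-1]
  squeeze: 40

```text
time: 7.95
eef_pos: [0.4847, 0.1174, 0.1018]
tcp_rot: [0.713, 0.701, 0.0, 0.0]
contact_force: [-0.6, 0.4, 4.9]
opening: 0.353
finger_force: 44.2
```

>>> send_rows:
  steps:
    - [0,0,-0.004,0,-1]
    - [0,0,-0.008,0,-1]
    - [0,0,-0.012,0,-1]
    - [0,0,-0.012,0,-1]
    - [0,0,-0.012,0,-1]

```text
time: 8.45
eef_pos: [0.4846, 0.1174, 0.1127]
tcp_rot: [0.713, 0.701, 0.0, 0.0]
contact_force: [4.7, 1.2, -4.3]
opening: 0.354
finger_force: 44.4
```

```bash
python3 -c "
from h import *
go([.4855,.117,.101])
snap('scene','s3',(195,150,305,230),7)
"
```

```text
t 8.45 pos [0.4846 0.1174 0.1127] F [ 4.7  1.2 -4.3] op 0.35362488636125916 ff 44.42660093307495
shift [-0.0004  0.0009  0.0117] tooly deg -1.0153860720807937 tilt [ 0.001  0.    -1.   ] [0.03 0.04 2.1  0.   0.99 0.05]
```

View pics/s3.png

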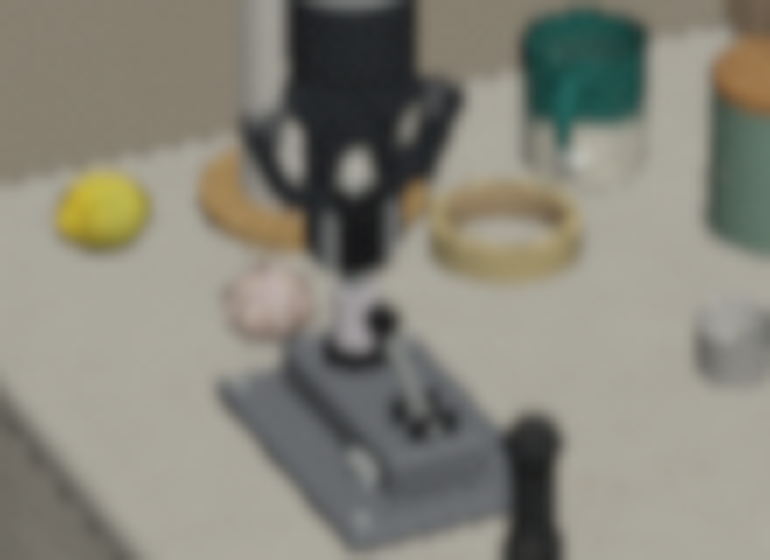

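The collar bottom rose to about row 270 in the crop, with steady force and grip: it is sliding. I keep pulling.

>>> send_rows:
  steps:
    - [0,0,-0.008,0,-1]
    - [0,0,-0.016,0,-1]
    - [0,0,-0.024,0,-1]
    - [0,0,-0.032,0,-1]
    - [0,0,-0.04,0,-1]
    - [0,0,-0.047,0,-1]
    - [0,0,-0.053,0,-1]
    - [0,0,-0.056,0,-1]
    - [0,0,-0.056,0,-1]
    - [0,0,-0.056,0,-1]

```text
time: 9.5
eef_pos: [0.4846, 0.1174, 0.1685]
tcp_rot: [0.713, 0.701, 0.0, 0.0]
contact_force: [5.1, 0.8, -4.7]
opening: 0.348
finger_force: 44.6
```

>>> send_rows:
  steps:
    - [0,0,-0.001,0,-1]
    - [0,0,-0.002,0,-1]
    - [0,0,-0.002,0,-1]
    - [0,0,-0.002,0,-1]

```text
time: 9.9
eef_pos: [0.4845, 0.1174, 0.1702]
tcp_rot: [0.713, 0.701, 0.0, 0.0]
contact_force: [7.1, 1.8, -5.8]
opening: 0.35
finger_force: 44.5
```

>>> send_rows:
  steps:
    - [0,0,-0.001,0,-1]
    - [0,0,-0.002,0,-1]
    - [0,0,-0.002,0,-1]
    - [0,0,-0.002,0,-1]

```text
time: 10.3
eef_pos: [0.4845, 0.1174, 0.1721]
tcp_rot: [0.713, 0.701, 0.0, 0.0]
contact_force: [7.1, 2.1, -5.8]
opening: 0.357
finger_force: 44.5
```

>>> send_rows:
  steps:
    - [0,0.001,-0.001,0,-1]
    - [0,0.001,-0.001,0,-1]
    - [0,0.001,-0.001,0,-1]

```text
time: 10.6
eef_pos: [0.4846, 0.1174, 0.173]
tcp_rot: [0.713, 0.701, -0.001, -0.001]
contact_force: [3.4, 1.3, -7.0]
opening: 0.353
finger_force: 42.6
```

>>> send_rows:
  steps:
    - [0,0,-0.001,0,-1]
    - [0,0,-0.001,0,-1]
    - [0,0,-0.001,0,-1]

```text
time: 10.9
eef_pos: [0.4845, 0.1174, 0.1735]
tcp_rot: [0.713, 0.701, -0.001, -0.001]
contact_force: [5.5, 1.9, -11.6]
opening: 0.347
finger_force: 42.5
```

>>> send_rows:
  steps:
    - [0,0,0.001,0,-1]
    - [0,0,0.001,0,-1]
    - [0,0,0.001,0,-1]
    - [0,0,0.001,0,-1]
    - [0,0,0.001,0,-1]

```text
time: 11.4
eef_pos: [0.4846, 0.1174, 0.1735]
tcp_rot: [0.713, 0.701, -0.001, -0.001]
contact_force: [1.3, 1.4, -10.6]
opening: 0.354
finger_force: 41.9
```

```bash
python3 -c "
from h import *
snap('scene','s4',(195,130,305,210),7)
o=(195,130)
print((proj('scene',[[.4862,.1169,.09],[.4862,.1169,.162],[.4862,.1169,.092]])-o)*7)
"
```

```text
[[351.11734086 419.9002349 ]
 [350.43671813 307.38198741]
 [351.09876444 416.82815405]]
```

View pics/s4.png

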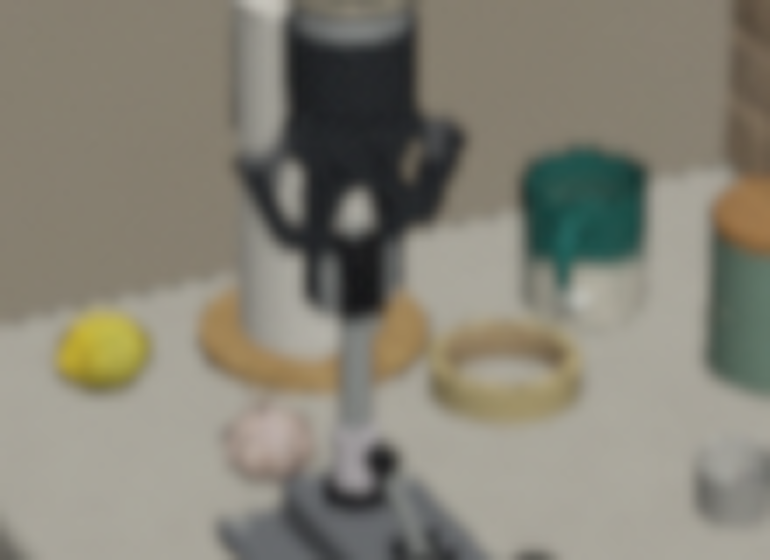

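The collar's bottom is at about row 313 and the fixed tube's top at about row 425. That is about 0.07 m of inner tube, as predicted (307 and 420). The lever is at rest, the bystanders are untouched and the grip is holding.

```bash
python3 -c "
from h import *
print(ctrl.sign_off())"
```

```text
the job is handed in; nothing more can be done
None
```

I swung the lever to its stop, it sprang back and the lock tab came out; I then raised the collar about 71 mm to its upper stop and handed the job in still holding it there, with the button squeezed in and the other things left where they were.

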